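# Put the microscope objectives away in their case

### The job

Put the three loose objectives with red, yellow and blue rings away in the open grey case, each standing upright down in the pocket ringed in its own colour; set them down without dropping them or knocking any over. Leave the taller green-ringed objective and the eyepiece where they stand, as they do not belong in this case. Then put the grey lid on the case so that it is seated flat all round, and let go.

Things in the scene. Friction and masses are not known exactly. Their poses are not given: they have to be found in the camera images.
- objective_red: microscope objective standing upright, nose up, about 0.15 kg, 56 mm tall: black dust cap (0 to 10 mm up), bright round barrel 30 mm in diameter (10 to 44 mm), red ring of the same diameter (44 to 48 mm; from above a red annulus), then a metal nose cone 18 mm wide. Grip the barrel 20 to 44 mm up. Origin: centre of its underside, z up; yaw means nothing
- objective_yellow: microscope objective standing upright, nose up, about 0.15 kg, 56 mm tall: black dust cap (0 to 10 mm up), bright round barrel 30 mm in diameter (10 to 44 mm), yellow ring of the same diameter (44 to 48 mm; from above a yellow annulus), then a metal nose cone 18 mm wide. Grip the barrel 20 to 44 mm up. Origin: centre of its underside, z up; yaw means nothing
- objective_blue: microscope objective standing upright, nose up, about 0.15 kg, 56 mm tall: black dust cap (0 to 10 mm up), bright round barrel 30 mm in diameter (10 to 44 mm), blue ring of the same diameter (44 to 48 mm; from above a blue annulus), then a metal nose cone 18 mm wide. Grip the barrel 20 to 44 mm up. Origin: centre of its underside, z up; yaw means nothing
- pocket_red: pocket with a red ring printed round it: a flat-bottomed round well 48 mm in diameter, 12 mm deep, in a black tile 98.5 x 69.5 mm fixed in the case. The three lie side by side along the case's y, centres 70 mm apart, colours in any order. Origin: on the well's axis, 2 mm below the well's floor; axes as the case's
- pocket_yellow: pocket with a yellow ring printed round it: a flat-bottomed round well 48 mm in diameter, 12 mm deep, in a black tile 98.5 x 69.5 mm fixed in the case. The three lie side by side along the case's y, centres 70 mm apart, colours in any order. Origin: on the well's axis, 2 mm below the well's floor; axes as the case's
- pocket_blue: pocket with a blue ring printed round it: a flat-bottomed round well 48 mm in diameter, 12 mm deep, in a black tile 98.5 x 69.5 mm fixed in the case. The three lie side by side along the case's y, centres 70 mm apart, colours in any order. Origin: on the well's axis, 2 mm below the well's floor; axes as the case's
- case: open grey case, fixed, left or right of the robot: 108 (x) x 218 (y) x 68 mm high, walls 4 mm. Long side within 20 degrees of world y. Pocket tiles fill its floor: their tops 18 mm, well floors 6 mm above the bench. An objective home in a pocket ends 6 mm below the rim; one standing on a tile, or the green-ringed one, would hold the lid up. Origin: centre of the underside, z up
- lid: loose grey lid, right way up on the bench, on the other side from the case, 0.16 kg: plate 120 (x) x 230 (y) mm, 8 to 13 mm above its origin; tapered lip below (widest 91 x 201 mm) drops loosely into it. Black bridge handle on top along y, 92 mm long, 14 mm wide, top at 44 mm: grip across it at 36 mm. Seated: origin 60 mm above the case's, x and y axes along the case's, either way round
- objective_green: look-alike to leave alone: objective of the same make and diameter (30 mm) with a green ring, 76 mm tall, standing upright, loose. Origin: centre of its underside; z up.
- eyepiece: look-alike to leave alone: eyepiece standing upright, loose: bright metal tube 30 mm in diameter with a wider black head (41 mm) and black eyecup, no coloured ring, 60 mm tall. Origin: centre of its underside; z up.

How it is judged (in metres and radians):
On the way:
1. the three objectives stand in the pockets of their own colours (horizontal distance between objective_red and pocket_red below 0.013 m and z of objective_red in the frame of pocket_red below 0.006 m and angle between each of objective_red, objective_yellow, objective_blue's own z axis and vertical below 0.1 rad and horizontal distance between objective_yellow and pocket_yellow below 0.013 m and z of objective_yellow in the frame of pocket_yellow below 0.006 m and horizontal distance between objective_blue and pocket_blue below 0.013 m and z of objective_blue in the frame of pocket_blue below 0.006 m), for 0.2 s.
At the end, for the whole second after the job is handed in: Red, yellow, blue objectives stand upright (0.1 rad) in their own pockets (within 13 mm, 4 mm above the floor at most); lid within 3.5 mm of the rim, level to 0.03 rad, within 9 mm and 0.12 rad of the case; green objective and eyepiece upright within 30 mm of their places; all at rest (all of step 1 and x of lid in the frame of case between -0.009 and 0.009 m and y of lid in the frame of case between -0.009 and 0.009 m and z of lid in the frame of case below 0.0635 m and angle between the y axis of lid and the y axis of case, either way round below 0.12 rad and angle between lid's own z axis and vertical below 0.03 rad and distance of each of objective_green, eyepiece from where it was at the start of the episode below 0.03 m and angle between each of objective_green, eyepiece's own z axis and vertical below 0.15 rad and linear speed of each of objective_red, objective_yellow, objective_blue, lid below 0.02 m/s); the robot touches nothing.
It fails at once if an objective, or the eyepiece, is knocked over (leans more than 40 degrees) (angle between any of objective_red, objective_yellow, objective_blue, objective_green, eyepiece's own z axis and vertical above 0.7 rad).
It fails at once if the green-ringed objective or the eyepiece is shifted by more than 3 cm (distance of any of objective_green, eyepiece from where it was at the start of the episode above 0.03 m).
It fails at once if one of the three objectives is dropped (moves faster than 0.7 m/s while the fingers do not touch it: a fall of about 25 mm) ((linear speed of objective_red above 0.7 m/s and contact force between the fingers and objective_red below 0.05 N) or (linear speed of objective_yellow above 0.7 m/s and contact force between the fingers and objective_yellow below 0.05 N) or (linear speed of objective_blue above 0.7 m/s and contact force between the fingers and objective_blue below 0.05 N)).
It also fails if it takes over 109 s, if anything falls off the work surface, if the arm or the gripper's body presses on something with over 40 N, if the wrist force passes 120 N, or if a joint passes its speed limit or range.

### The arm

A 7-joint arm with a two-finger parallel gripper is mounted at the origin on the work surface. World frame = base frame: x ahead of the robot, y to its left, z up, the work surface at z = 0. Lengths are in mm, angles in rad, forces in N, time in s.
With the tool pointing down it reaches from about 400 to 875 mm from the base axis. Payload 4.4 kg.
Tool frame: the origin (TCP) lies at the very end of the fingers, on their centre line; the grasp point (between the pads) lies 19 mm behind it (ctrl.grip_depth is the distance from the TCP to the grasp point, in mm); z points along the fingers, x is the direction in which the jaws open and shut, and the axes are right-handed (so a half turn about z gives the same grasp; the last joint's range is limited). The gripper opens to 85 mm and grips with 20 to 120 N. Pads are 22 mm wide; open, the fingers measure 114 mm over their backs; the gripper's body (76 mm by 85 mm) begins 54 mm behind the grasp point. The pads swing forward as they close: fully open they stand 13 mm farther back than shut.
Start: joints at [1.247, 0.628, 0.038, 1.517, -0.027, 0.996, -0.02], TCP at [165.747, -628.527, 231.313] pointing down, gripper open.
Joint ranges: [-3.06, 3.06], [-0.37, 2.12], [-1.25, 1.32], [0.18, 2.47], [-1.1, 4.24], [0.23, 1.98], [-2.94, 2.94]. Speed limits (rad/s): [2.57, 2.57, 3.14, 3.14, 3.14, 3.14, 3.14].

### API

Orientations are given as [roll, pitch, yaw] about the fixed x, y, z axes, in that order (R = Rz(yaw) Ry(pitch) Rx(roll)).
In Python, from cell import ctrl gives the robot as it stands.
- The arm moves only by the shell command python3 -m creep 'ROWS'. ROWS is JSON, a list of rows, each an object with "hand": the opening, from 0 (shut) to 1 (fully open); "travel": the shift along the tool's x, y, z in cm, a list of three; "angular": the turn, a rotation vector about the tool's x, y, z in degrees, a list of three. In form: [{"hand": hand, "travel": [tx, ty, tz], "angular": [rx, ry, rz]}, ...]. A call has 1 to 20 rows; each row is the pose to reach, as a shift and turn from the pose measured when the call began, along the tool's axes at that moment; what a row does not reach only later rows make up. A row lasts 1/10 s, in which the tool goes at most 50 mm and 8.59 degrees, less where a joint would pass 70% of its speed; a pose out of reach is approached as far as the arm can. A call with a gripper value outside its range is refused whole. The fingers move at their own pace and stop on an object; the grip force is fixed at half the most. Time passes only in rows, so rows that repeat a pose let the fingers close. It gives the time, the measured TCP pose, the force and the opening at its end, in the units of the state.
- ctrl.read_state(): the state, without advancing time (a new reading comes with each control period).
- ctrl.get_image(name): name is "side" or "top" or "wrist"; returns a dict with "frame" (400x640x3 uint8, red, green, blue), "fx", "fy", "cx", "cy" (pixels), "origin" and "orientation" of the camera in the world. Camera axes: x right, y down, z forward; pixel columns grow to the right and rows downward; lengths in mm; the calibration is good to about 2 mm. A picture is of the moment at which its call begins. There is no depth.
- ctrl.finish_job(): hands the job in, once; it reports no verdict.
Trained networks look in the newest picture that a camera, given by its name, has taken for a name from the list of things; names that differ only in an ending like _2 or _b are one class to them, and where a whole thing is asked for, a point or a joint stands for the part that bears it (a point fixed in the world has none). Each returns a list of dicts, best first, with "confidence" (0 to 1); they miss things now and then, are a little off and sometimes report something else, mostly with a low value. They report only what shows in the picture. A call takes as long as a camera call.
- ctrl.regions_of(camera, thing): "region" (400x640 bool, what is visible of it).
- ctrl.spot_point(camera, thing): "at" ([x, y, z] in mm, in world coordinates, good to about 4 mm: a listed point, or the origin of a listed thing).
The state is a dict: "clock": time; "qpos": joint angles; "qd": joint speeds; "tau": joint torques, N m; "eef_pos": TCP position; "tool_rot": TCP orientation; "force": force on the tool from outside, world axes, zero at the start; "torque": the same for the moment, N m; "width": finger opening in mm.
Only numpy, scipy, OpenCV 4.12 (cv2) and the standard library are available. Lean on these libraries where they do the work, as an engineer would, in place of code of your own. Each camera call takes 0.05 s, during which the arm holds its last target. There are 200 camera calls.

## Working session

There is one attempt and no reset: what is moved stays moved. The work goes in short steps, Python scripts to look and compute and a shell command to move; the robot and the scene stay as the last step left them, time stands still between calls to the robot, and variables do not carry over. Pictures are saved under pics/ and viewed, about 12 in all and at most 16, crops included, and the job is handed in when it is done.

```bash
ls; mkdir -p pics; cat > h.py <<'E'
import numpy as np, cv2
from cell import ctrl
from scipy.spatial.transform import Rotation as R
def rot(o):
    o=np.array(o,float)
    return o if o.shape==(3,3) else R.from_euler('xyz',o).as_matrix()
def snap(cam,fn=None):
    im=ctrl.get_image(cam)
    if fn: cv2.imwrite('pics/'+fn,im['frame'][:,:,::-1])
    return im
def proj(im,p):
    c=rot(im['orientation']).T@(np.array(p,float)-im['origin'])
    return np.array([im['fx']*c[0]/c[2]+im['cx'],im['fy']*c[1]/c[2]+im['cy']])
def ray(im,uv,z):
    d=rot(im['orientation'])@np.array([(uv[0]-im['cx'])/im['fx'],(uv[1]-im['cy'])/im['fy'],1])
    o=np.array(im['origin'],float); return o+d*(z-o[2])/d[2]
def delta(target,yaw=None):
    "travel in cm in tool axes to the world TCP target; turn about tool z (deg) to bring tool x to world yaw (mod 180), tool down"
    s=ctrl.read_state(); T=rot(s['tool_rot']); t=T.T@(np.array(target)-s['eef_pos'])/10
    if yaw is not None:
        best=None
        for k in (0,np.pi):
            x=np.array([np.cos(yaw+k),np.sin(yaw+k),0]); z=np.array([0,0,-1.]); D=np.c_[x,np.cross(z,x),z]
            v=R.from_matrix(T.T@D).as_rotvec(degrees=True)
            if best is None or np.linalg.norm(v)<np.linalg.norm(best): best=v
        return t.round(2),best.round(2)
    return t.round(2)
E
python3 - <<'E'
from h import *
s=ctrl.read_state(); print(s)
for c in ('top','side','wrist'):
    im=snap(c,c+'0.png'); print(c,im['origin'],im['orientation'],im['fx'],im['cx'],im['cy'])
    for n in 'objective_red objective_yellow objective_blue pocket_red pocket_yellow pocket_blue case lid objective_green eyepiece'.split():
        for d in ctrl.spot_point(c,n)[:2]: print(' ',n,round(d['confidence'],2),np.round(d['at'],1),proj(im,d['at']).round())
E
```

```text
pics
{'clock': 0.0, 'qpos': array([ 1.24718646,  0.62934064,  0.03844579,  1.51838792, -0.02700807,
        0.99626691, -0.02002053]), 'qd': array([ 0.00083011, -0.00014315, -0.00228439, -0.00087149,  0.00040164,
       -0.0009111 ,  0.00028768]), 'tau': array([ 7.15301630e-04, -5.63387632e+01,  1.22618917e+00, -1.93440574e+01,
        1.08322260e-02,  1.06056780e-02,  2.93558185e-05]), 'eef_pos': array([ 165.59470325, -627.90636475,  230.38632395]), 'tool_rot': array([ 3.14157227e+00,  1.88463669e-03, -1.31301495e+00]), 'force': array([ 1.35358002, -0.40978711, -0.32465818]), 'torque': array([0.0195177 , 0.01992109, 0.03796554]), 'width': 85.5498876760092}
top [ 366.84240553  -17.97798273 1129.4127588 ] [-2.96870091  0.02428237 -1.59952769] 412.04805877016327 319.250254728633 191.6412941115551
  objective_red 0.59 [ 645.1 -194.5    5.3] [389. 161.]
  objective_red 0.33 [643.7 198.8  -0.8] [250. 166.]
  objective_yellow 0.54 [ 6.513e+02 -4.110e+01  2.000e-01] [334. 161.]
  objective_yellow 0.47 [ 484.9 -269.9   -0.7] [420. 217.]
  objective_blue 0.49 [5.578e+02 1.980e+01 2.000e-01] [
[... 753 characters left out ...]
.75 [558.4  20.9   2.8] [312. 199.]
  pocket_red 0.64 [484.8 267.4   6.6] [227. 151.]
  pocket_yellow 0.91 [479.2 338.2   6.5] [211. 137.]
  pocket_blue 0.8 [489.5 198.4   7.3] [243. 166.]
  pocket_blue 0.21 [482.2 269.3  -4.4] [227. 155.]
  case 0.62 [480.8 270.7  -6.6] [226. 155.]
  case 0.4 [ 6.474e+02 -1.914e+02 -2.000e-01] [411. 242.]
  lid 0.62 [ 483.9 -270.3   -1.8] [379. 321.]
  objective_green 0.68 [484.4 266.5   7. ] [227. 152.]
  objective_green 0.6 [643.6 198.4  -5.3] [296. 143.]
  eyepiece 0.65 [439.3 -48.8   0.8] [286. 249.]
wrist [ 241.91713036 -608.47043119  374.79902993] [ 2.83069718e+00 -2.99380313e-04 -1.31209917e+00] 300.04209895241064 317.1579803472248 199.60797691977604
```

```bash
python3 - <<'E'
import cv2,numpy as np
t=cv2.imread('pics/top0.png')[110:310,150:490]
cv2.imwrite('pics/topc.png',cv2.resize(t,(800,470)))
s=cv2.imread('pics/side0.png'); cv2.imwrite('pics/s0.png',s)
E
```

```text
(no output)
```

View pics/topc.png

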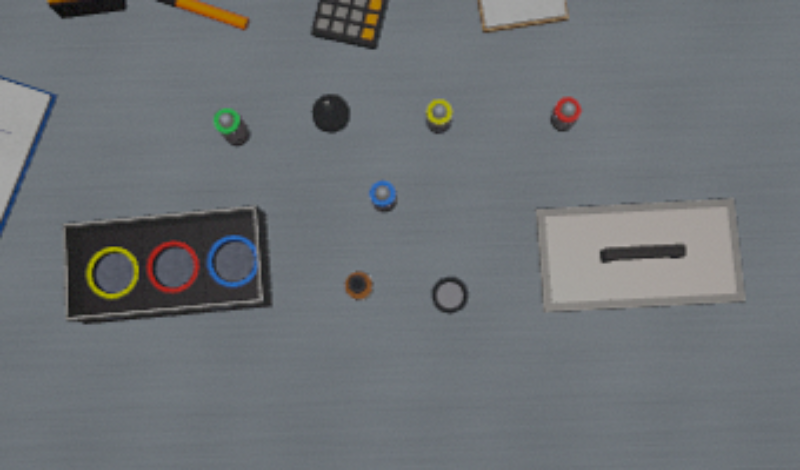

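View pics/side0.png

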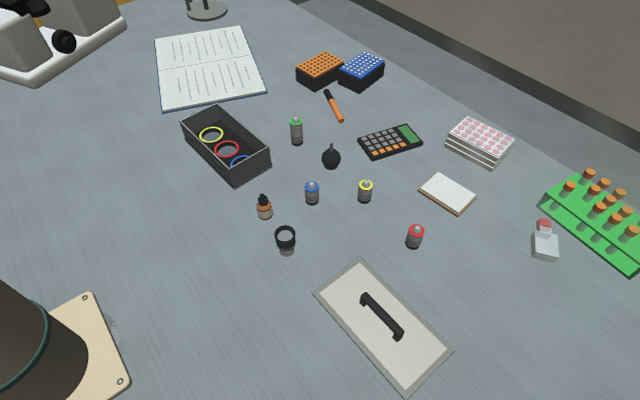

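The top view shows the case on the left with yellow, red and blue pockets, centres at about (112,272), (173,267) and (233,261) in the crop. The lid is on the right, its handle centred near (643,253). The loose red, yellow and blue objectives are at (567,110), (439,112) and (383,194), green is at (228,122) and the eyepiece at (450,295). The two low-confidence network reports, "case" at (650,-41) and "yellow" at (485,-270), are clearly wrong. Next I refine with colour centroids and the lid outline.

```bash
cat >> h.py <<'E'
HUE={'red':(0,),'yellow':(30,),'blue':(108,)}
def blobs(im,col,amin=6):
    hsv=cv2.cvtColor(im['frame'],cv2.COLOR_RGB2HSV).astype(int); m=np.zeros(hsv.shape[:2],np.uint8)
    for h in HUE[col]:
        d=abs((hsv[:,:,0]-h+90)%180-90); m|=((d<9)&(hsv[:,:,1]>130)&(hsv[:,:,2]>70)).astype(np.uint8)
    n,l,s,c=cv2.connectedComponentsWithStats(cv2.dilate(m,np.ones((3,3))))
    out=[]
    for i in range(1,n):
        p=np.argwhere((l==i)&(m>0))[:,::-1].astype(np.float32)
        if len(p)>=amin: out.append((len(p),cv2.minEnclosingCircle(p)))
    return out
E
python3 - <<'E'
from h import *
P={'red':[(646,-193,48),(485,267.6,18)],'yellow':[(651,-42,48),(480,339,18)],'blue':[(558,20,48),(489.5,198.5,18)]}
for c in ('top','side'):
    im=snap(c)
    for k,v in P.items():
        bl=blobs(im,k)
        for p in v:
            q=proj(im,p)
            for n,(ct,r) in bl:
                if np.hypot(*(ct-q))<15: print(c,k,p,n,round(r,1),ray(im,ct,p[2]).round(1))
    for d in ctrl.regions_of(c,'lid')[:1]:
        m=d['region'].astype(np.uint8); cs=max(cv2.findContours(m,0,1)[0],key=cv2.contourArea)
        w=np.array([ray(im,p[0],13)[:2] for p in cs],np.float32)
        print(c,'lid',d['confidence'],cv2.minAreaRect(w))
E
```

```text
top red (646, -193, 48) 55 5.3 [ 646.6 -192.7   48. ]
top red (485, 267.6, 18) 158 11.4 [483.8 267.5  18. ]
top yellow (651, -42, 48) 55 5.2 [649.9 -45.5  48. ]
top yellow (480, 339, 18) 154 11.7 [480.  338.2  18. ]
top blue (558, 20, 48) 59 5.3 [556.3  21.8  48. ]
top blue (489.5, 198.5, 18) 141 11.3 [488.5 197.9  18. ]
top lid 0.57 ((481.6353759765625, -270.9470520019531), (125.0799331665039, 234.62782287597656), 1.1744987964630127)
side red (646, -193, 48) 85 7.7 [ 647.2 -194.    48. ]
side red (485, 267.6, 18) 125 12.4 [484.2 267.7  18. ]
side yellow (651, -42, 48) 52 6.2 [647.6 -48.1  48. ]
side yellow (480, 339, 18) 95 12.0 [479.9 338.7  18. ]
side blue (558, 20, 48) 62 6.5 [555.2  19.7  48. ]
side blue (489.5, 198.5, 18) 53 10.5 [487.1 210.9  18. ]
side lid 0.91 ((479.62255859375, -270.6187744140625), (121.606689453125, 231.92745971679688), 0.9900480508804321)
```

```bash
python3 - <<'E'
from h import *
print(delta([646,-193,200],0.068))
E
```

```text
(array([-29.87, -57.54,   3.13]), array([ -0.  ,   0.  , -79.13]))
```

Estimates agree to within about 4 mm: red (647,-193), yellow (650,-44), blue (556,21); pockets yellow (480,338.5), red (484,267.6), blue (488,197.7). The case is at about 3.5° and the lid at (481,-271), about 1.1°. Now I move over red.

```bash
python3 -m creep '[{"hand":1,"travel":[-29.87,-57.54,3.13],"angular":[0,0,-79.13]},{"hand":1,"travel":[-29.87,-57.54,3.13],"angular":[0,0,-79.13]},{"hand":1,"travel":[-29.87,-57.54,3.13],"angular":[0,0,-79.13]},{"hand":1,"travel":[-29.87,-57.54,3.13],"angular":[0,0,-79.13]},{"hand":1,"travel":[-29.87,-57.54,3.13],"angular":[0,0,-79.13]},{"hand":1,"travel":[-29.87,-57.54,3.13],"angular":[0,0,-79.13]},{"hand":1,"travel":[-29.87,-57.54,3.13],"angular":[0,0,-79.13]},{"hand":1,"travel":[-29.87,-57.54,3.13],"angular":[0,0,-79.13]},{"hand":1,"travel":[-29.87,-57.54,3.13],"angular":[0,0,-79.13]},{"hand":1,"travel":[-29.87,-57.54,3.13],"angular":[0,0,-79.13]},{"hand":1,"travel":[-29.87,-57.54,3.13],"angular":[0,0,-79.13]},{"hand":1,"travel":[-29.87,-57.54,3.13],"angular":[0,0,-79.13]},{"hand":1,"travel":[-29.87,-57.54,3.13],"angular":[0,0,-79.13]},{"hand":1,"travel":[-29.87,-57.54,3.13],"angular":[0,0,-79.13]},{"hand":1,"travel":[-29.87,-57.54,3.13],"angular":[0,0,-79.13]},{"hand":1,"travel":[-29.87,-57.54,3.13],"angular":[0,0,-79.13]},{"hand":1,"travel":[-29.87,-57.54,3.13],"angular":[0,0,-79.13]},{"hand":1,"travel":[-29.87,-57.54,3.13],"angular":[0,0,-79.13]}]'
python3 - <<'E'
from h import *
im=snap('wrist','w1.png')
print(im['origin'])
for n,(c,r) in blobs(im,'red',40): print(n,c,r,ray(im,c,48))
print(proj(im,[646.6,-193,48]))
print(delta([646.6,-193,21],0.061))
E
```

```text
clock: 3.65
eef_pos: [645.2, -194.7, 200.3]
tool_rot: [3.141, 0.0, 0.066]
force: [0.2, 0.2, -0.4]
width: 85.4
[ 640.6364737  -116.47629495  343.69639301]
406 (319.8333435058594, 181.1666717529297) 14.377927780151367 [ 648.16026377 -191.66456824   48.        ]
285 (496.0, 293.0) 12.083146095275879 [ 859.48308319 -310.32489045   48.        ]
[318.21108052 182.33974889]
(array([ 0.13, -0.14, 17.93]), array([ 0.03, -0.  ,  0.29]))
```

```bash
python3 -m creep '[{"hand":1,"travel":[0.23,-0.24,5],"angular":[0,0,0.3]},{"hand":1,"travel":[0.23,-0.24,9],"angular":[0,0,0.3]},{"hand":1,"travel":[0.23,-0.24,13],"angular":[0,0,0.3]},{"hand":1,"travel":[0.23,-0.24,16],"angular":[0,0,0.3]},{"hand":1,"travel":[0.23,-0.24,18.3],"angular":[0,0,0.3]},{"hand":1,"travel":[0.23,-0.24,18.3],"angular":[0,0,0.3]},{"hand":1,"travel":[0.23,-0.24,18.3],"angular":[0,0,0.3]},{"hand":1,"travel":[0.23,-0.24,18.3],"angular":[0,0,0.3]},{"hand":0,"travel":[0.23,-0.24,18.3],"angular":[0,0,0.3]},{"hand":0,"travel":[0.23,-0.24,18.3],"angular":[0,0,0.3]},{"hand":0,"travel":[0.23,-0.24,18.3],"angular":[0,0,0.3]},{"hand":0,"travel":[0.23,-0.24,18.3],"angular":[0,0,0.3]},{"hand":0,"travel":[0.23,-0.24,18.3],"angular":[0,0,0.3]},{"hand":0,"travel":[0.23,-0.24,18.3],"angular":[0,0,0.3]},{"hand":0,"travel":[0.23,-0.24,18.3],"angular":[0,0,0.3]},{"hand":0,"travel":[0.23,-0.24,18.3],"angular":[0,0,0.3]},{"hand":0,"travel":[0.23,-0.24,18.3],"angular":[0,0,0.3]},{"hand":0,"travel":[0.23,-0.24,18.3],"angular":[0,0,0.3]}]'
python3 - <<'E'
from h import *
p=ctrl.read_state()['eef_pos']
print(p,delta([p[0],p[1],180]),delta([484,267.6,180],0.061))
E
```

```text
clock: 5.5
eef_pos: [648.0, -192.1, 18.0]
tool_rot: [3.141, -0.001, 0.061]
force: [-0.8, 1.0, 5.3]
width: 28.5
[ 648.04826666 -192.10463087   17.99593539] [  0.02   0.02 -16.2 ] (array([-13.57, -46.87, -16.26]), array([ 0.05, -0.06, -0.01]))
```

```bash
python3 -m creep '[{"hand":0,"travel":[0,0,-3],"angular":[0,0,0]},{"hand":0,"travel":[0,0,-7],"angular":[0,0,0]},{"hand":0,"travel":[0,0,-11],"angular":[0,0,0]},{"hand":0,"travel":[0,0,-14],"angular":[0,0,0]},{"hand":0,"travel":[-0.5,-2,-16],"angular":[0,0,0]},{"hand":0,"travel":[-1.7,-6,-16.2],"angular":[0,0,0]},{"hand":0,"travel":[-2.9,-10,-16.2],"angular":[0,0,0]},{"hand":0,"travel":[-4.1,-14,-16.2],"angular":[0,0,0]},{"hand":0,"travel":[-5.2,-18,-16.2],"angular":[0,0,0]},{"hand":0,"travel":[-6.4,-22,-16.2],"angular":[0,0,0]},{"hand":0,"travel":[-7.5,-26,-16.2],"angular":[0,0,0]},{"hand":0,"travel":[-8.7,-30,-16.2],"angular":[0,0,0]},{"hand":0,"travel":[-9.8,-34,-16.2],"angular":[0,0,0]},{"hand":0,"travel":[-11,-38,-16.2],"angular":[0,0,0]},{"hand":0,"travel":[-12.1,-42,-16.2],"angular":[0,0,0]},{"hand":0,"travel":[-13,-45,-16.2],"angular":[0,0,0]},{"hand":0,"travel":[-13.57,-46.87,-16.2],"angular":[0,0,0]},{"hand":0,"travel":[-13.57,-46.87,-16.2],"angular":[0,0,0]},{"hand":0,"travel":[-13.57,-46.87,-16.2],"angular":[0,0,0]}]'
python3 - <<'E'
from h import *
im=snap('wrist','w2.png')
for k in HUE:
    for n,(c,r) in blobs(im,k,100): print(k,n,c,r,ray(im,c,18))
for p in ([480,338.5,18],[484,267.6,18],[488,197.7,18]): print(proj(im,p))
print(delta([484,267.6,26],0.061))
E
```

```text
clock: 7.4
eef_pos: [483.7, 267.1, 178.9]
tool_rot: [3.139, -0.0, 0.061]
force: [0.2, -1.0, -1.9]
width: 28.4
red 878 (317.3245544433594, 180.0) 28.953170776367188 [484.2318041  268.81587489  18.        ]
red 1944 (316.6603698730469, 288.9041748046875) 33.892398834228516 [491.71917952 136.83316458  18.        ]
yellow 1071 (317.0, 109.5) 32.09760665893555 [479.50768428 339.14868414  18.        ]
blue 489 (517.5, 16.0) 41.69242477416992 [652.55809423 429.79803906  18.        ]
blue 275 (317.09259033203125, 241.5) 27.134185791015625 [488.39318208 198.28210072  18.        ]
[317.46392372 110.22818498]
[317.03037869 181.11479959]
[316.70873064 241.95260483]
(array([-1.00e-02, -1.80e-01,  1.53e+01]), array([ 0.14, -0.02, -0.07]))
```

View pics/w2.png

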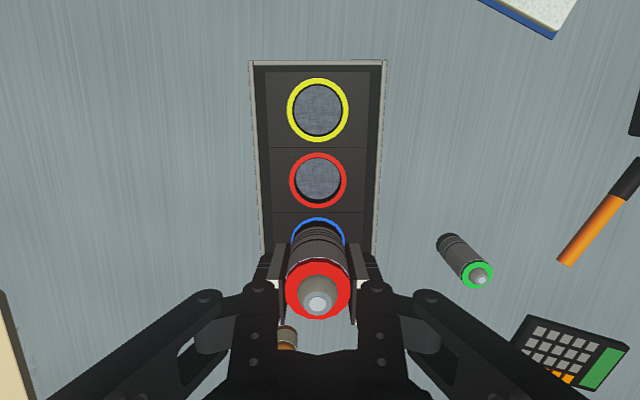

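The picture shows red held upright between the pads at about (317,289). The pockets appear at (317,110), (317,180) and (317,241), within 1 mm of my estimates. I lower it into the red pocket.

```bash
python3 -m creep '[{"hand":0,"travel":[0,-0.1,3],"angular":[0.14,0,0]},{"hand":0,"travel":[0,-0.1,7],"angular":[0.14,0,0]},{"hand":0,"travel":[0,-0.1,10.5],"angular":[0.14,0,0]},{"hand":0,"travel":[0,-0.1,13],"angular":[0.14,0,0]},{"hand":0,"travel":[0,-0.1,14.4],"angular":[0.14,0,0]},{"hand":0,"travel":[0,-0.1,15],"angular":[0.14,0,0]},{"hand":0,"travel":[0,-0.1,15.3],"angular":[0.14,0,0]},{"hand":0,"travel":[0,-0.1,15.4],"angular":[0.14,0,0]},{"hand":0,"travel":[0,-0.1,15.45],"angular":[0.14,0,0]},{"hand":0,"travel":[0,-0.1,15.45],"angular":[0.14,0,0]},{"hand":0,"travel":[0,-0.1,15.45],"angular":[0.14,0,0]}]'
```

```text
clock: 8.55
eef_pos: [484.5, 267.0, 25.1]
tool_rot: [-3.141, -0.001, 0.06]
force: [0.4, 0.1, -0.6]
width: 28.3
```

```bash
python3 -m creep '[{"hand":0,"travel":[0,0,0.1],"angular":[0,0,0]},{"hand":0,"travel":[0,0,0.1],"angular":[0,0,0]},{"hand":0.4,"travel":[0,0,0.1],"angular":[0,0,0]},{"hand":0.45,"travel":[0,0,0.1],"angular":[0,0,0]},{"hand":0.55,"travel":[0,0,0.1],"angular":[0,0,0]},{"hand":0.55,"travel":[0,0,0.1],"angular":[0,0,0]},{"hand":0.55,"travel":[0,0,0.1],"angular":[0,0,0]},{"hand":0.55,"travel":[0,0,0.1],"angular":[0,0,0]},{"hand":0.55,"travel":[0,0,-2],"angular":[0,0,0]},{"hand":0.55,"travel":[0,0,-6],"angular":[0,0,0]},{"hand":0.55,"travel":[0,0,-10],"angular":[0,0,0]},{"hand":0.55,"travel":[0,0,-14],"angular":[0,0,0]},{"hand":0.55,"travel":[0,0,-15.5],"angular":[0,0,0]},{"hand":0.55,"travel":[0,0,-15.5],"angular":[0,0,0]}]'
python3 - <<'E'
from h import *
im=snap('wrist','w3.png')
for n,(c,r) in blobs(im,'red',100): print('red',n,c,r,ray(im,c,18),ray(im,c,54))
print(proj(im,[484.2,268,18]),proj(im,[484.2,268,54]))
print(delta([650,-44,180],0.061))
E
```

```text
clock: 9.95
eef_pos: [485.9, 267.8, 182.8]
tool_rot: [-3.139, -0.007, 0.059]
force: [0.5, 0.3, -0.9]
width: 47.0
red 1282 (314.1553649902344, 180.29095458984375) 28.546552658081055 [484.15289526 268.9815696   18.        ] [483.76642896 277.91746459  54.        ]
[314.14666053 181.19397102] [314.01195933 190.51739286]
(array([14.64, 32.03,  0.11]), array([-0.07, -0.2 , -0.09]))
```

View pics/w3.png

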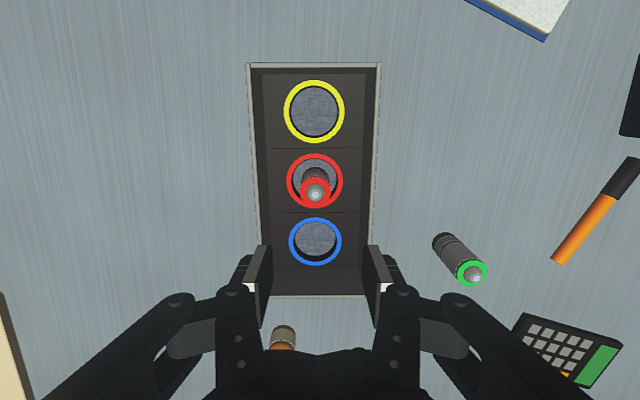

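Red stands upright inside its ring at (315,188), centred in the pocket. Next is yellow.

```bash
python3 -m creep '[{"hand":0.8,"travel":[1.8,4,0],"angular":[0,0,0]},{"hand":0.8,"travel":[3.7,8,0],"angular":[0,0,0]},{"hand":1,"travel":[5.5,12,0],"angular":[0,0,0]},{"hand":1,"travel":[7.3,16,0],"angular":[0,0,0]},{"hand":1,"travel":[9.2,20,0],"angular":[0,0,0]},{"hand":1,"travel":[11,24,0],"angular":[0,0,0]},{"hand":1,"travel":[12.8,28,0],"angular":[0,0,0]},{"hand":1,"travel":[14.2,31,0],"angular":[0,0,0]},{"hand":1,"travel":[14.64,32.03,0.1],"angular":[0,-0.2,0]},{"hand":1,"travel":[14.64,32.03,0.1],"angular":[0,-0.2,0]},{"hand":1,"travel":[14.64,32.03,0.1],"angular":[0,-0.2,0]}]'
python3 - <<'E'
from h import *
im=snap('wrist')
for n,(c,r) in blobs(im,'yellow',100): print(n,c,r,ray(im,c,48))
print(delta([650,-44,17],0.061))
E
```

```text
clock: 11.1
eef_pos: [648.8, -41.8, 178.9]
tool_rot: [-3.138, 0.003, 0.061]
force: [-0.3, 1.0, -0.7]
width: 85.4
456 (318.95208740234375, 192.6031951904297) 15.435867309570312 [650.77924836 -44.06111326  48.        ]
(array([ 0.12,  0.35, 16.23]), array([-0.18,  0.11,  0.09]))
```

```bash
python3 -m creep '[{"hand":1,"travel":[0.17,0.3,4],"angular":[-0.18,0.11,0]},{"hand":1,"travel":[0.17,0.3,8],"angular":[-0.18,0.11,0]},{"hand":1,"travel":[0.17,0.3,12],"angular":[-0.18,0.11,0]},{"hand":1,"travel":[0.17,0.3,15],"angular":[-0.18,0.11,0]},{"hand":1,"travel":[0.17,0.3,16.2],"angular":[-0.18,0.11,0]},{"hand":1,"travel":[0.17,0.3,16.2],"angular":[-0.18,0.11,0]},{"hand":1,"travel":[0.17,0.3,16.2],"angular":[-0.18,0.11,0]},{"hand":0,"travel":[0.17,0.3,16.2],"angular":[-0.18,0.11,0]},{"hand":0,"travel":[0.17,0.3,16.2],"angular":[-0.18,0.11,0]},{"hand":0,"travel":[0.17,0.3,16.2],"angular":[-0.18,0.11,0]},{"hand":0,"travel":[0.17,0.3,16.2],"angular":[-0.18,0.11,0]},{"hand":0,"travel":[0.17,0.3,16.2],"angular":[-0.18,0.11,0]},{"hand":0,"travel":[0.17,0.3,16.2],"angular":[-0.18,0.11,0]},{"hand":0,"travel":[0.17,0.3,16.2],"angular":[-0.18,0.11,0]},{"hand":0,"travel":[0.17,0.3,16.2],"angular":[-0.18,0.11,0]},{"hand":0,"travel":[0.17,0.3,16.2],"angular":[-0.18,0.11,0]}]'
python3 - <<'E'
from h import *
print(delta([479.8,338.7,180],0.061))
E
```

```text
clock: 12.75
eef_pos: [651.0, -43.7, 18.3]
tool_rot: [3.141, -0.001, 0.062]
force: [-1.1, -0.4, 5.9]
width: 28.5
(array([-14.69, -39.23, -16.2 ]), array([ 0.02, -0.07,  0.07]))
```

```bash
python3 -m creep '[{"hand":0,"travel":[0,0,-3],"angular":[0,0,0]},{"hand":0,"travel":[0,0,-7],"angular":[0,0,0]},{"hand":0,"travel":[0,0,-11],"angular":[0,0,0]},{"hand":0,"travel":[0,0,-14],"angular":[0,0,0]},{"hand":0,"travel":[-0.7,-2,-16],"angular":[0,0,0]},{"hand":0,"travel":[-2.2,-6,-16.2],"angular":[0,0,0]},{"hand":0,"travel":[-3.7,-10,-16.2],"angular":[0,0,0]},{"hand":0,"travel":[-5.2,-14,-16.2],"angular":[0,0,0]},{"hand":0,"travel":[-6.7,-18,-16.2],"angular":[0,0,0]},{"hand":0,"travel":[-8.2,-22,-16.2],"angular":[0,0,0]},{"hand":0,"travel":[-9.7,-26,-16.2],"angular":[0,0,0]},{"hand":0,"travel":[-11.2,-30,-16.2],"angular":[0,0,0]},{"hand":0,"travel":[-12.7,-34,-16.2],"angular":[0,0,0]},{"hand":0,"travel":[-14,-37.5,-16.2],"angular":[0,0,0]},{"hand":0,"travel":[-14.69,-39.23,-16.2],"angular":[0,0,0]},{"hand":0,"travel":[-14.69,-39.23,-16.2],"angular":[0,0,0]},{"hand":0,"travel":[-14.69,-39.23,-16.2],"angular":[0,0,0]}]'
python3 - <<'E'
from h import *
im=snap('wrist','w4.png')
for n,(c,r) in blobs(im,'yellow',100): print(n,c,r,ray(im,c,18))
print(delta([479.7,338.7,24.5],0.061))
E
```

```text
clock: 14.45
eef_pos: [479.7, 338.0, 179.5]
tool_rot: [3.14, -0.001, 0.063]
force: [0.8, -0.2, -1.6]
width: 28.8
809 (316.5326232910156, 181.29347229003906) 28.853919982910156 [479.59172916 338.19216419  18.        ]
1899 (316.9210510253906, 291.02630615234375) 33.458744049072266 [488.49244086 204.54251919  18.        ]
(array([-0.07, -0.21, 15.51]), array([ 0.12, -0.06, -0.  ]))
```

```bash
python3 -m creep '[{"hand":0,"travel":[0,-0.05,3],"angular":[0,0,0]},{"hand":0,"travel":[0,-0.05,7],"angular":[0,0,0]},{"hand":0,"travel":[0,-0.05,10.5],"angular":[0,0,0]},{"hand":0,"travel":[0,-0.05,13],"angular":[0,0,0]},{"hand":0,"travel":[0,-0.05,14.4],"angular":[0,0,0]},{"hand":0,"travel":[0,-0.05,15.1],"angular":[0,0,0]},{"hand":0,"travel":[0,-0.05,15.4],"angular":[0,0,0]},{"hand":0,"travel":[0,-0.05,15.52],"angular":[0,0,0]},{"hand":0,"travel":[0,-0.05,15.55],"angular":[0,0,0]},{"hand":0,"travel":[0,-0.05,15.55],"angular":[0,0,0]},{"hand":0,"travel":[0,-0.05,15.55],"angular":[0,0,0]}]'
```

```text
clock: 15.6
eef_pos: [480.8, 337.5, 24.8]
tool_rot: [3.14, -0.002, 0.061]
force: [-0.7, -0.8, -1.7]
width: 28.8
```

```bash
python3 -m creep '[{"hand":0,"travel":[0,0,0.06],"angular":[0,0,0]},{"hand":0,"travel":[0,0,0.06],"angular":[0,0,0]},{"hand":0.4,"travel":[0,0,0.06],"angular":[0,0,0]},{"hand":0.45,"travel":[0,0,0.06],"angular":[0,0,0]},{"hand":0.55,"travel":[0,0,0.06],"angular":[0,0,0]},{"hand":0.55,"travel":[0,0,0.06],"angular":[0,0,0]},{"hand":0.55,"travel":[0,0,0.06],"angular":[0,0,0]},{"hand":0.55,"travel":[0,0,0.06],"angular":[0,0,0]},{"hand":0.55,"travel":[0,0,-2],"angular":[0,0,0]},{"hand":0.55,"travel":[0,0,-6],"angular":[0,0,0]},{"hand":0.55,"travel":[0,0,-10],"angular":[0,0,0]},{"hand":0.55,"travel":[0,0,-14],"angular":[0,0,0]},{"hand":0.55,"travel":[0,0,-15.5],"angular":[0,0,0]},{"hand":0.55,"travel":[0,0,-15.5],"angular":[0,0,0]}]'
python3 - <<'E'
from h import *
im=snap('wrist','w5.png')
print(delta([556,21,180],0.061))
E
```

```text
clock: 17.0
eef_pos: [482.0, 338.9, 182.7]
tool_rot: [-3.14, -0.007, 0.061]
force: [-0.2, 0.3, 0.8]
width: 46.8
(array([ 5.56, 32.09,  0.11]), array([ 0.03, -0.23, -0.01]))
```

View pics/w5.png

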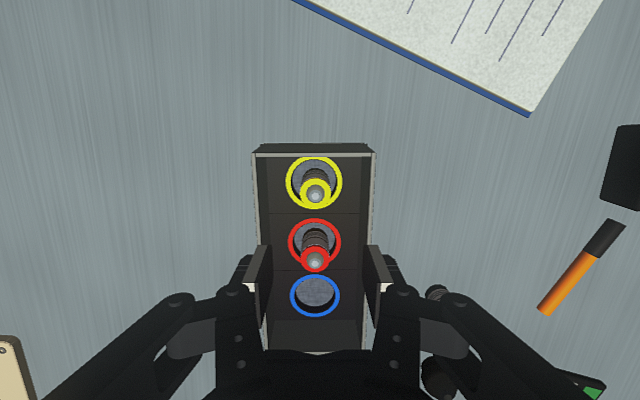

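Yellow stands in its pocket at (315,185), red at (315,250). Next is blue.

```bash
python3 -m creep '[{"hand":0.8,"travel":[0.7,4,0],"angular":[0,0,0]},{"hand":0.8,"travel":[1.4,8,0],"angular":[0,0,0]},{"hand":1,"travel":[2.1,12,0],"angular":[0,0,0]},{"hand":1,"travel":[2.8,16,0],"angular":[0,0,0]},{"hand":1,"travel":[3.5,20,0],"angular":[0,0,0]},{"hand":1,"travel":[4.2,24,0],"angular":[0,0,0]},{"hand":1,"travel":[4.9,28,0],"angular":[0,0,0]},{"hand":1,"travel":[5.4,31,0],"angular":[0,0,0]},{"hand":1,"travel":[5.56,32.09,0.1],"angular":[0,-0.2,0]},{"hand":1,"travel":[5.56,32.09,0.1],"angular":[0,-0.2,0]},{"hand":1,"travel":[5.56,32.09,0.1],"angular":[0,-0.2,0]}]'
python3 - <<'E'
from h import *
im=snap('wrist')
for n,(c,r) in blobs(im,'blue',100): print(n,c,r,ray(im,c,48))
print(delta([556,21,17],0.061))
E
```

```text
clock: 18.15
eef_pos: [555.2, 22.9, 179.3]
tool_rot: [-3.141, 0.001, 0.062]
force: [0.7, 0.4, 0.3]
width: 85.6
458 (319.30645751953125, 189.56451416015625) 15.386306762695312 [557.54992729  23.33387479  48.        ]
(array([ 0.06,  0.27, 16.26]), array([-0.07,  0.03,  0.15]))
```

```bash
python3 -m creep '[{"hand":1,"travel":[0.17,0.1,4],"angular":[0,0,0]},{"hand":1,"travel":[0.17,0.1,8],"angular":[0,0,0]},{"hand":1,"travel":[0.17,0.1,12],"angular":[0,0,0]},{"hand":1,"travel":[0.17,0.1,15],"angular":[0,0,0]},{"hand":1,"travel":[0.17,0.1,16.2],"angular":[0,0,0]},{"hand":1,"travel":[0.17,0.1,16.2],"angular":[0,0,0]},{"hand":1,"travel":[0.17,0.1,16.2],"angular":[0,0,0]},{"hand":0,"travel":[0.17,0.1,16.2],"angular":[0,0,0]},{"hand":0,"travel":[0.17,0.1,16.2],"angular":[0,0,0]},{"hand":0,"travel":[0.17,0.1,16.2],"angular":[0,0,0]},{"hand":0,"travel":[0.17,0.1,16.2],"angular":[0,0,0]},{"hand":0,"travel":[0.17,0.1,16.2],"angular":[0,0,0]},{"hand":0,"travel":[0.17,0.1,16.2],"angular":[0,0,0]},{"hand":0,"travel":[0.17,0.1,16.2],"angular":[0,0,0]},{"hand":0,"travel":[0.17,0.1,16.2],"angular":[0,0,0]},{"hand":0,"travel":[0.17,0.1,16.2],"angular":[0,0,0]}]'
python3 - <<'E'
from h import *
print(delta([488.2,198,180],0.061))
E
```

```text
clock: 19.8
eef_pos: [557.3, 22.6, 18.4]
tool_rot: [-3.141, -0.0, 0.063]
force: [-0.3, -0.4, 5.5]
width: 28.3
(array([ -5.78, -17.95, -16.14]), array([-0.05, -0.02,  0.14]))
```

```bash
python3 -m creep '[{"hand":0,"travel":[0,0,-3],"angular":[0,0,0]},{"hand":0,"travel":[0,0,-7],"angular":[0,0,0]},{"hand":0,"travel":[0,0,-11],"angular":[0,0,0]},{"hand":0,"travel":[0,0,-14],"angular":[0,0,0]},{"hand":0,"travel":[-0.6,-2,-16],"angular":[0,0,0]},{"hand":0,"travel":[-1.9,-6,-16.1],"angular":[0,0,0]},{"hand":0,"travel":[-3.2,-10,-16.1],"angular":[0,0,0]},{"hand":0,"travel":[-4.5,-14,-16.1],"angular":[0,0,0]},{"hand":0,"travel":[-5.4,-17,-16.1],"angular":[0,0,0]},{"hand":0,"travel":[-5.78,-17.95,-16.1],"angular":[0,0,0]},{"hand":0,"travel":[-5.78,-17.95,-16.1],"angular":[0,0,0]},{"hand":0,"travel":[-5.78,-17.95,-16.1],"angular":[0,0,0]}]'
python3 - <<'E'
from h import *
im=snap('wrist')
for n,(c,r) in blobs(im,'blue',100): print(n,c,r,ray(im,c,18))
print(delta([488.2,198,24.5],0.061))
E
```

```text
clock: 21.0
eef_pos: [488.6, 196.3, 179.4]
tool_rot: [3.141, -0.0, 0.062]
force: [0.9, -0.6, -2.0]
width: 28.5
861 (316.75, 179.5) 28.858591079711914 [488.52320502 198.65304977  18.        ]
1858 (317.1072998046875, 288.5819091796875) 33.75532531738281 [497.22179329  66.59373415  18.        ]
(array([-0.06, -0.23, 15.49]), array([ 0.04, -0.01, -0.01]))
```

```bash
python3 -m creep '[{"hand":0,"travel":[-0.03,-0.15,3],"angular":[0,0,0]},{"hand":0,"travel":[-0.03,-0.15,7],"angular":[0,0,0]},{"hand":0,"travel":[-0.03,-0.15,10.5],"angular":[0,0,0]},{"hand":0,"travel":[-0.03,-0.15,13],"angular":[0,0,0]},{"hand":0,"travel":[-0.03,-0.15,14.4],"angular":[0,0,0]},{"hand":0,"travel":[-0.03,-0.15,15.1],"angular":[0,0,0]},{"hand":0,"travel":[-0.03,-0.15,15.4],"angular":[0,0,0]},{"hand":0,"travel":[-0.03,-0.15,15.52],"angular":[0,0,0]},{"hand":0,"travel":[-0.03,-0.15,15.55],"angular":[0,0,0]},{"hand":0,"travel":[-0.03,-0.15,15.55],"angular":[0,0,0]},{"hand":0,"travel":[-0.03,-0.15,15.55],"angular":[0,0,0]}]'
```

```text
clock: 22.15
eef_pos: [488.9, 197.4, 24.5]
tool_rot: [3.141, -0.001, 0.061]
force: [-0.4, -0.5, -0.3]
width: 28.6
```

```bash
python3 -m creep '[{"hand":0,"travel":[0,0,0.03],"angular":[0,0,0]},{"hand":0,"travel":[0,0,0.03],"angular":[0,0,0]},{"hand":0.4,"travel":[0,0,0.03],"angular":[0,0,0]},{"hand":0.45,"travel":[0,0,0.03],"angular":[0,0,0]},{"hand":0.55,"travel":[0,0,0.03],"angular":[0,0,0]},{"hand":0.55,"travel":[0,0,0.03],"angular":[0,0,0]},{"hand":0.55,"travel":[0,0,0.03],"angular":[0,0,0]},{"hand":0.55,"travel":[0,0,0.03],"angular":[0,0,0]},{"hand":0.55,"travel":[0,0,-2],"angular":[0,0,0]},{"hand":0.55,"travel":[0,0,-6],"angular":[0,0,0]},{"hand":0.55,"travel":[0,0,-10],"angular":[0,0,0]},{"hand":0.55,"travel":[0,0,-14],"angular":[0,0,0]},{"hand":0.55,"travel":[0,0,-17.5],"angular":[0,0,0]},{"hand":0.55,"travel":[0,0,-17.5],"angular":[0,0,0]},{"hand":0.55,"travel":[0,0,-17.5],"angular":[0,0,0]}]'
python3 - <<'E'
from h import *
im=snap('wrist','w6.png')
for c in ('yellow','red','blue'):
    for n,(q,r) in blobs(im,c,100): print(c,n,q,r)
print(delta([481,-271,200],0.020))
E
```

```text
clock: 23.65
eef_pos: [489.0, 197.3, 200.1]
tool_rot: [-3.142, -0.003, 0.061]
force: [-0.7, 0.3, -0.4]
width: 47.0
yellow 1858 (315.1501770019531, 33.79703140258789) 34.545196533203125
red 954 (315.7272644042969, 109.5) 30.114376068115234
red 537 (316.5, 112.5) 16.688419342041016
blue 1179 (316.0, 175.90908813476562) 27.176443099975586
(array([-3.56, 46.67, -0.06]), array([ 0.04, -0.04,  2.33]))
```

View pics/w6.png

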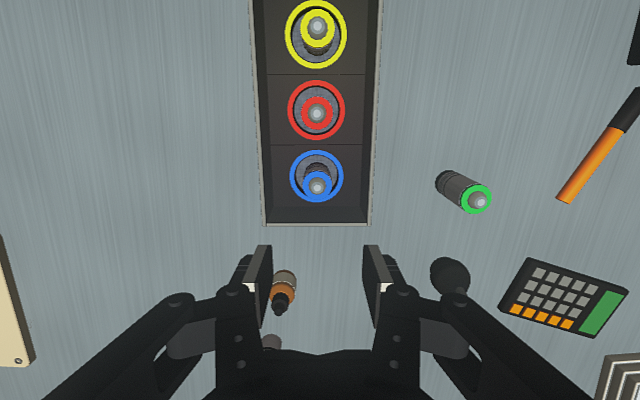

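All three stand upright in their own pockets (yellow (317,30), red (316,112), blue (317,180)). Now the lid.

```bash
python3 -m creep '[{"hand":0.8,"travel":[-0.3,4,-2],"angular":[0,0,1]},{"hand":1,"travel":[-0.6,8,-2],"angular":[0,0,2.3]},{"hand":1,"travel":[-1,13,-2],"angular":[0,0,2.3]},{"hand":1,"travel":[-1.4,18,-2],"angular":[0,0,2.3]},{"hand":1,"travel":[-1.8,23,-2],"angular":[0,0,2.3]},{"hand":1,"travel":[-2.2,28,-2],"angular":[0,0,2.3]},{"hand":1,"travel":[-2.6,33,-2],"angular":[0,0,2.3]},{"hand":1,"travel":[-3,38,-2],"angular":[0,0,2.3]},{"hand":1,"travel":[-3.3,42,-2],"angular":[0,0,2.3]},{"hand":1,"travel":[-3.5,45,-2],"angular":[0,0,2.3]},{"hand":1,"travel":[-3.56,46.67,-2],"angular":[0,0,2.3]},{"hand":1,"travel":[-3.56,46.67,-2],"angular":[0,0,2.3]},{"hand":1,"travel":[-3.56,46.67,-2],"angular":[0,0,2.3]}]'
python3 - <<'E'
from h import *
im=snap('wrist','w7.png')
g=cv2.cvtColor(im['frame'],cv2.COLOR_RGB2GRAY)
m=(g<90).astype(np.uint8); m[260:]=0
n,l,s,c=cv2.connectedComponentsWithStats(m)
for i in range(1,n):
    if s[i,4]>200:
        p=np.argwhere(l==i)[:,::-1]; w=np.array([ray(im,q,44)[:2] for q in p],np.float32)
        print(s[i],c[i],cv2.minAreaRect(w),ray(im,c[i],44))
for d in ctrl.regions_of('wrist','lid')[:1]: print(d['confidence'],d['region'].sum())
for d in ctrl.spot_point('wrist','lid')[:1]: print(d)
print(proj(im,[481,-271,44]),proj(im,[481,-271,13]))
E
```

```text
clock: 25.0
eef_pos: [481.0, -268.9, 218.6]
tool_rot: [-3.14, 0.0, 0.022]
force: [-0.2, 0.1, 0.3]
width: 86.1
[568  20  24 104 561] [577.56327986  71.114082  ] ((733.7945556640625, -157.3478546142578), (7.884598731994629, 93.69120788574219), 5.281824588775635) [ 733.52983213 -154.54762792   44.        ]
[576  23  18  98 247] [584.79352227  70.87044534] ((740.9519653320312, -156.79275512695312), (2.725222587585449, 88.36194610595703), 7.075557708740234) [ 740.53126394 -154.16681235   44.        ]
[ 312  135   13   84 1032] [317.69767442 175.69186047] ((482.1346130371094, -268.0693054199219), (12.896142959594727, 92.61308288574219), 1.0206472873687744) [ 481.81994847 -265.18279628   44.        ]
[563 217  77  43 937] [599.3511206  234.76093917] ((812.0616455078125, -331.045654296875), (84.58139038085938, 37.28443145751953), 22.75518798828125) [ 808.75119261 -327.4441549    44.        ]
0.79 19464
{'at': [482.9, -268.0, -0.4], 'confidence': 0.78}
[316.82086039 180.87993875] [316.87547758 174.50066441]
```

View pics/w7.png

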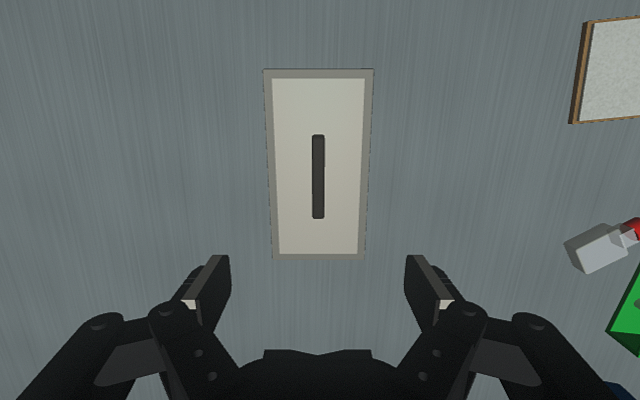

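The handle is at (318,176), and measures 92.6 x 12.9 mm at z=44, centre (482.1,-268.1), yaw about 1.0°, which matches the given size. I check the plate centre too.

```bash
python3 - <<'E'
from h import *
im=snap('wrist')
for d in ctrl.regions_of('wrist','lid')[:1]:
    cs=max(cv2.findContours(d['region'].astype(np.uint8),0,1)[0],key=cv2.contourArea)
    print(cv2.minAreaRect(np.array([ray(im,p[0],13)[:2] for p in cs],np.float32)))
print(ctrl.read_state()['eef_pos'],delta([482,-268.5,17.5],0.018))
E
```

```text
[ 481.40646126 -269.36941161  219.5468722 ] (array([ 0.04, -0.09, 20.2 ]), array([ 0.02, -0.05,  0.3 ]))
```

```bash
python3 -m creep '[{"hand":1,"travel":[0.04,-0.09,4],"angular":[0,0,0.2]},{"hand":1,"travel":[0.04,-0.09,8],"angular":[0,0,0.2]},{"hand":1,"travel":[0.04,-0.09,12],"angular":[0,0,0.2]},{"hand":1,"travel":[0.04,-0.09,16],"angular":[0,0,0.2]},{"hand":1,"travel":[0.04,-0.09,18.5],"angular":[0,0,0.2]},{"hand":1,"travel":[0.04,-0.09,19.8],"angular":[0,0,0.2]},{"hand":1,"travel":[0.04,-0.09,20.15],"angular":[0,0,0.2]},{"hand":1,"travel":[0.04,-0.09,20.15],"angular":[0,0,0.2]},{"hand":1,"travel":[0.04,-0.09,20.15],"angular":[0,0,0.2]},{"hand":0,"travel":[0.04,-0.09,20.15],"angular":[0,0,0.2]},{"hand":0,"travel":[0.04,-0.09,20.15],"angular":[0,0,0.2]},{"hand":0,"travel":[0.04,-0.09,20.15],"angular":[0,0,0.2]},{"hand":0,"travel":[0.04,-0.09,20.15],"angular":[0,0,0.2]},{"hand":0,"travel":[0.04,-0.09,20.15],"angular":[0,0,0.2]},{"hand":0,"travel":[0.04,-0.09,20.15],"angular":[0,0,0.2]},{"hand":0,"travel":[0.04,-0.09,20.15],"angular":[0,0,0.2]},{"hand":0,"travel":[0.04,-0.09,20.15],"angular":[0,0,0.2]},{"hand":0,"travel":[0.04,-0.09,20.15],"angular":[0,0,0.2]},{"hand":0,"travel":[0.04,-0.09,20.15],"angular":[0,0,0.2]},{"hand":0,"travel":[0.04,-0.09,20.15],"angular":[0,0,0.2]}]'
```

```text
clock: 27.25
eef_pos: [482.1, -268.6, 18.3]
tool_rot: [3.141, -0.001, 0.02]
force: [-1.2, -0.0, 5.4]
width: 12.9
```

```bash
python3 -m creep '[{"hand":0,"travel":[0,0,-2],"angular":[0,0,0]},{"hand":0,"travel":[0,0,-5],"angular":[0,0,0]},{"hand":0,"travel":[0,0,-8],"angular":[0,0,0]},{"hand":0,"travel":[0,0,-11],"angular":[0,0,0]},{"hand":0,"travel":[0,0,-14],"angular":[0,0,0]},{"hand":0,"travel":[0,0,-17],"angular":[0,0,0]},{"hand":0,"travel":[0,0,-20],"angular":[0,0,0]},{"hand":0,"travel":[0,0,-22],"angular":[0,0,0]},{"hand":0,"travel":[0,0,-23],"angular":[0,0,0]},{"hand":0,"travel":[0,0,-23],"angular":[0,0,0]},{"hand":0,"travel":[0,0,-23],"angular":[0,0,0]}]'
python3 - <<'E'
from h import *
snap('wrist','w8.png'); print(delta([484.2,268,250],0.0627))
E
```

```text
clock: 28.35
eef_pos: [481.0, -268.2, 247.1]
tool_rot: [-3.141, 0.001, 0.02]
force: [-0.6, 0.1, -2.4]
width: 13.1
(array([  1.39, -53.6 ,  -0.28]), array([-0.05,  0.09, -2.46]))
```

View pics/w8.png

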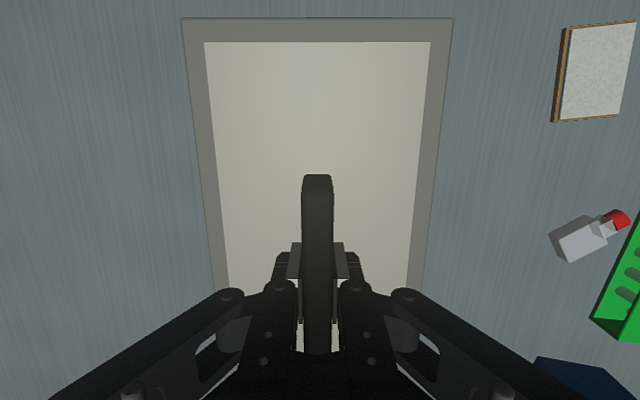

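The lid hangs squarely in the jaws, far plate edge from (181,18) to (453,17). I compute its offset from the tool using that edge.

```bash
python3 - <<'E'
from h import *
im=snap('wrist'); s=ctrl.read_state(); p=s['eef_pos']; T=rot(s['tool_rot'])
for z in (239,242,245):
    a,b=ray(im,(181.5,17.5),z),ray(im,(453,17),z); e=(a+b)/2
    print(z,np.linalg.norm(a-b),'edge in tool',(T.T@(e-p)).round(1),'edge dir',np.arctan2(*(b-a)[1::-1]),s['tool_rot'][2],p)
# handle far end top corners (303,176),(332,176)
print((T.T@(ray(im,(317.3,174.5),p[2]-18.3+44)-p)))
E
```

```text
239 120.33353964933139 edge in tool [   0.4 -114.6    7.8] edge dir 0.02174412631383793 0.019766673838753412 [ 480.88085992 -268.12204936  246.70541902]
242 117.94752900279427 edge in tool [   0.4 -113.9    4.8] edge dir 0.021744126313838093 0.019766673838753412 [ 480.88085992 -268.12204936  246.70541902]
245 115.5615183562574 edge in tool [   0.4 -113.2    1.8] edge dir 0.021744126313838225 0.019766673838753412 [ 480.88085992 -268.12204936  246.70541902]
[  0.53756682 -51.05302678 -25.65521129]
```

```bash
python3 -m creep '[{"hand":0,"travel":[0.05,-2,-0.2],"angular":[0,0,-0.5]},{"hand":0,"travel":[0.15,-6,-0.2],"angular":[0,0,-1]},{"hand":0,"travel":[0.25,-10,-0.2],"angular":[0,0,-1.5]},{"hand":0,"travel":[0.36,-14,-0.2],"angular":[0,0,-2]},{"hand":0,"travel":[0.46,-18,-0.2],"angular":[0,0,-2.46]},{"hand":0,"travel":[0.57,-22,-0.2],"angular":[0,0,-2.46]},{"hand":0,"travel":[0.67,-26,-0.2],"angular":[0,0,-2.46]},{"hand":0,"travel":[0.78,-30,-0.2],"angular":[0,0,-2.46]},{"hand":0,"travel":[0.88,-34,-0.2],"angular":[0,0,-2.46]},{"hand":0,"travel":[0.98,-38,-0.2],"angular":[0,0,-2.46]},{"hand":0,"travel":[1.08,-42,-0.2],"angular":[0,0,-2.46]},{"hand":0,"travel":[1.19,-46,-0.2],"angular":[0,0,-2.46]},{"hand":0,"travel":[1.28,-49.5,-0.2],"angular":[0,0,-2.46]},{"hand":0,"travel":[1.35,-52,-0.2],"angular":[0,0,-2.46]},{"hand":0,"travel":[1.39,-53.2,-0.2],"angular":[0,0,-2.46]},{"hand":0,"travel":[1.39,-53.6,-0.2],"angular":[0,0,-2.46]},{"hand":0,"travel":[1.39,-53.6,-0.2],"angular":[0,0,-2.46]},{"hand":0,"travel":[1.39,-53.6,-0.2],"angular":[0,0,-2.46]},{"hand":0,"travel":[1.39,-53.6,-0.2],"angular":[0,0,-2.46]}]'
```

```text
clock: 30.35
eef_pos: [484.5, 266.3, 249.1]
tool_rot: [3.141, 0.002, 0.06]
force: [-0.2, 0.5, -1.8]
width: 12.6
```

```bash
python3 - <<'E'
from h import *
print(delta([484,269,105],0.061))
E
```

```text
(array([-1.000e-02, -2.700e-01,  1.441e+01]), array([ 0.01,  0.1 , -0.04]))
```

```bash
python3 -m creep '[{"hand":0,"travel":[0,-0.1,3],"angular":[0,0.1,0]},{"hand":0,"travel":[0,-0.27,7],"angular":[0,0.1,0]},{"hand":0,"travel":[0,-0.27,11],"angular":[0,0.1,0]},{"hand":0,"travel":[0,-0.27,13.5],"angular":[0,0.1,0]},{"hand":0,"travel":[0,-0.27,14.4],"angular":[0,0.1,0]},{"hand":0,"travel":[0,-0.27,14.4],"angular":[0,0.1,0]},{"hand":0,"travel":[0,-0.27,14.4],"angular":[0,0.1,0]}]'
python3 - <<'E'
from h import *
print(delta([484,269,77.5],0.061))
im=snap('side'); a=im['frame'][60:260,120:360][:,:,::-1]
cv2.imwrite('pics/s2.png',cv2.resize(a,(720,600)))
E
```

```text
clock: 31.05
eef_pos: [485.1, 269.3, 106.3]
tool_rot: [-3.141, -0.002, 0.06]
force: [0.5, 0.2, -1.6]
width: 13.0
(array([-0.12,  0.02,  2.88]), array([-0.05, -0.11, -0.07]))
```

View pics/s2.png

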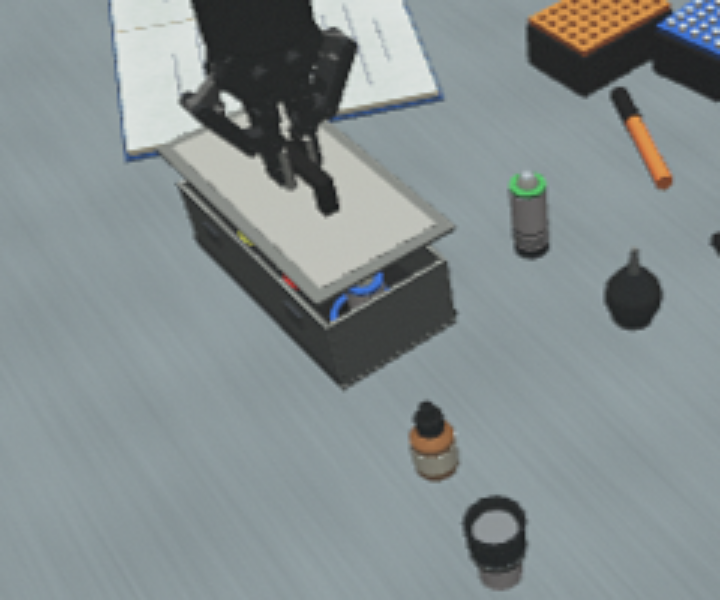

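The lid is level and aligned over the case, its near corners at (318,300) and (455,228) above the rim. I lower it slowly.

```bash
python3 -m creep '[{"hand":0,"travel":[-0.1,0.02,0.5],"angular":[0,-0.1,0]},{"hand":0,"travel":[-0.1,0.02,1],"angular":[0,-0.1,0]},{"hand":0,"travel":[-0.1,0.02,1.4],"angular":[0,-0.1,0]},{"hand":0,"travel":[-0.1,0.02,1.8],"angular":[0,-0.1,0]},{"hand":0,"travel":[-0.1,0.02,2.1],"angular":[0,-0.1,0]},{"hand":0,"travel":[-0.1,0.02,2.4],"angular":[0,-0.1,0]},{"hand":0,"travel":[-0.1,0.02,2.6],"angular":[0,-0.1,0]},{"hand":0,"travel":[-0.1,0.02,2.7],"angular":[0,-0.1,0]},{"hand":0,"travel":[-0.1,0.02,2.75],"angular":[0,-0.1,0]},{"hand":0,"travel":[-0.1,0.02,2.75],"angular":[0,-0.1,0]},{"hand":0,"travel":[-0.1,0.02,2.75],"angular":[0,-0.1,0]}]'
```

```text
clock: 32.2
eef_pos: [484.5, 269.3, 79.3]
tool_rot: [-3.14, -0.001, 0.06]
force: [-0.2, 0.5, -1.4]
width: 13.0
```

```bash
python3 -m creep '[{"hand":0,"travel":[0,0,0.1],"angular":[0,0,0]},{"hand":0,"travel":[0,0,0.15],"angular":[0,0,0]},{"hand":0,"travel":[0,0,0.2],"angular":[0,0,0]},{"hand":0,"travel":[0,0,0.2],"angular":[0,0,0]},{"hand":0,"travel":[0,0,0.2],"angular":[0,0,0]}]'
```

```text
clock: 32.7
eef_pos: [484.6, 269.4, 78.1]
tool_rot: [-3.14, -0.002, 0.06]
force: [-1.8, -1.3, 7.1]
width: 13.1
```

Contact at TCP 78.1, against 78.3 predicted for seated, with a 7 N upward push. I release and withdraw.

```bash
python3 -m creep '[{"hand":0.2,"travel":[0,0,0],"angular":[0,0,0]},{"hand":0.4,"travel":[0,0,0],"angular":[0,0,0]},{"hand":0.6,"travel":[0,0,0],"angular":[0,0,0]},{"hand":0.6,"travel":[0,0,0],"angular":[0,0,0]},{"hand":0.6,"travel":[0,0,0],"angular":[0,0,0]},{"hand":0.6,"travel":[0,0,0],"angular":[0,0,0]},{"hand":0.6,"travel":[0,0,-2],"angular":[0,0,0]},{"hand":0.6,"travel":[0,0,-5],"angular":[0,0,0]},{"hand":0.6,"travel":[0,0,-9],"angular":[0,0,0]},{"hand":0.6,"travel":[0,0,-13],"angular":[0,0,0]},{"hand":0.6,"travel":[0,8,-15],"angular":[0,0,0]},{"hand":0.6,"travel":[0,8,-15],"angular":[0,0,0]},{"hand":0.6,"travel":[0,8,-15],"angular":[0,0,0]},{"hand":0.6,"travel":[0,8,-15],"angular":[0,0,0]}]'
python3 - <<'E'
from h import *
im=snap('wrist','w9.png'); si=snap('side')
for d in ctrl.spot_point('wrist','lid')[:1]+ctrl.spot_point('side','lid')[:1]: print('lid',d)
for d in ctrl.regions_of('wrist','lid')[:1]:
    cs=max(cv2.findContours(d['region'].astype(np.uint8),0,1)[0],key=cv2.contourArea)
    print(cv2.minAreaRect(np.array([ray(im,p[0],73)[:2] for p in cs],np.float32)))
for n in ('objective_green','eyepiece'):
    for d in ctrl.spot_point('side',n)[:2]: print(n,d)
cv2.imwrite('pics/s3.png',cv2.resize(si['frame'][60:260,120:360][:,:,::-1],(720,600)))
E
```

```text
clock: 34.1
eef_pos: [489.4, 188.8, 228.3]
tool_rot: [-3.14, -0.003, 0.058]
force: [-0.3, 0.8, -0.4]
width: 51.2
lid {'at': [439.5, -48.6, -2.0], 'confidence': 0.75}
((486.4272766113281, 253.13868713378906), (121.63495635986328, 198.04098510742188), 3.4383866786956787)
objective_green {'at': [641.1, 193.9, 0.2], 'confidence': 0.8}
eyepiece {'at': [443.3, -44.8, 2.3], 'confidence': 0.86}
```

View pics/s3.png

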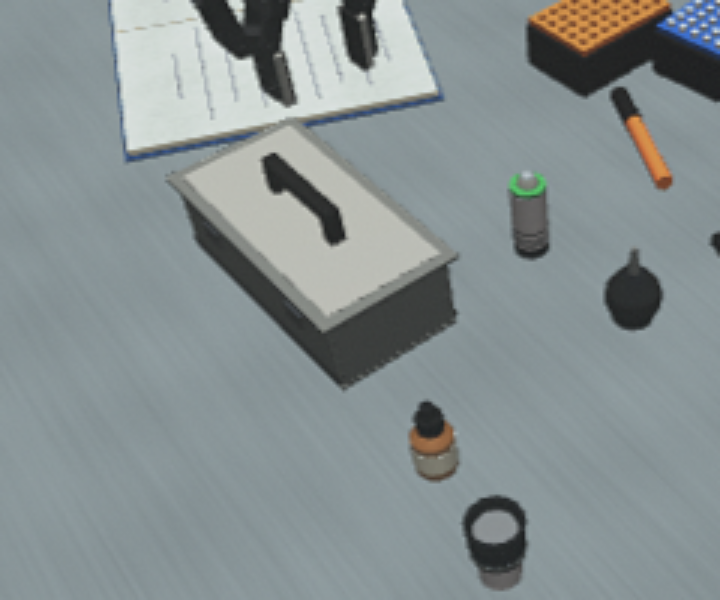

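View pics/w9.png

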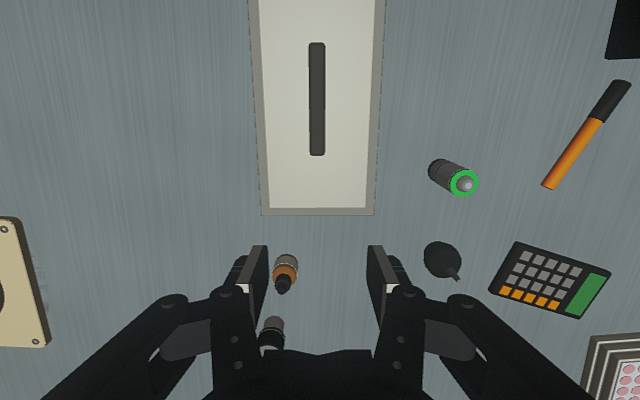

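The lid sits flat on the case, with its plate edge even round the rim in the side view. The wrist view shows the near edge straight from (262,214) to (375,214), and the fit gives 3.4° against the case's 3.5°. Green and the eyepiece stand where they were, and the arm is clear.

```bash
python3 -c "
from cell import ctrl
print(ctrl.finish_job())"
```

```text
the job is handed in; nothing more can be done
None
```

I put the red, yellow and blue objectives in the pockets of their own colours, put the lid on the case and let go. I handed the job in at about 34 s on the robot clock; the system gives no verdict.

**Objectives:** a wrist picture taken before the lid went on showed all three upright inside their own rings. Nothing was dropped or knocked over.

**Lid:** it met the rim with the tool at 78.1 mm, against 78.3 mm predicted for seated. Afterwards the side view showed it flat all round. Its outline gave 3.4° of yaw against the case's 3.5°, and a width of 121.6 mm at seated height against the true 120 mm. The lid's final position along the case was not measured, because the wrist picture cut off its far end. I judged it from the placement pose and the side view.

**Green objective and eyepiece:** both stand upright. The network's last positions are 5 to 7 mm from its first ones, close to its usual error, and I never touched either.

**Checks that disagreed or failed:**
- The last network call for the lid returned the eyepiece's position, so I ignored it.
- One wrist look at the lid found no region.
- The handle's end gave a 5 mm lid offset in the jaws where the plate edge gave under 1 mm. I took the handle reading to be its leg seen at a slant, and used the plate edge.

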